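Reset the cooling-water needle valve under its cover

TASK

Lift the loose cover plate off the pins of the cooling-water valve box and set it down flat on the clear bench beside the box, without dropping it. Then turn the thumbscrew of the needle valve inside clockwise until it seats, back it off a quarter turn, and finish still gripping the thumbscrew there, so that it cannot creep while I check the flow. Leave the mortar, the beaker and the bottle where they stand.

Things in the scene. Friction and masses are not known exactly. Their poses are not given: they have to be found in the camera images.
- valve_box: Grey steel housing, open on top, fixed to the bench: 180 (its x) x 150 (its y) x 80 mm high, walls 5 mm. Origin: centre of its underside, on the bench; z up. Outside, a copper supply pipe reaches 160 mm from the origin on its +x side (32 mm high), a hose nozzle 122 mm on its -y side. Its +y side is clear: no loose thing stands within 350 mm of its origin there, only a 7 mm high foot flange to 93 mm.
- box_top (a point): Centre of the housing's open top, 80 mm above the bench, axes as the housing. 6 mm steel locating pins stand 13 mm up from two corners, at (77, 62) and (-77, -62) mm from here. Inside, 170 x 140 mm are free around the thumbscrew except 18 mm square corner bosses; the brass valve body, nut and pipes under it reach up to 34 mm above the bench.
- cover: Loose aluminium cover plate, 180 (its x) x 150 (its y) x 4 mm, 0.27 to 0.53 kg, with a steel bow handle. It starts on the housing's top, two 9 mm holes over the pins, hiding the thumbscrew; its underside is then 80 mm above the bench and its axes are the housing's. Origin: centre of its underside; z up.
- cover_handle (a point): Middle of the grip bar of the cover's handle, on the bar's axis: round bar 10 mm thick, 100 mm long along the cover's y, axis 36 mm above the cover's underside (27 mm free under the bar). The legs stand 45 mm either side of the middle.
- thumbscrew_grip (a point): Centre of the thumbscrew's flat upright steel blade, on the screw's axis, above the middle of the housing; 60 mm above the bench when seated. Blade: 36 mm long (point x), 8 mm thick (point y), 24 mm high; its top is 8 mm below the housing's rim, and below it is only the 8 mm round stem. Site z up. The thread lifts it 1.5 mm per turn opened.
- thumbscrew (a joint): Turn of the thumbscrew, rad: 0 = seated (closed, a firm stop); grows as it is unscrewed, anticlockwise from above. It starts 0.8 to 2.4 rad open and stays where it is left. Its value is the angle of the blade's x from the housing's x, about z. Turning takes about 0.06 N m; a grip of 20 N or so holds it well.
- beaker: Bystander: open glass beaker, 68 mm wide, 95 mm high, loose. Origin: centre of its underside.
- mortar: Bystander: white ceramic mortar, 108 mm wide, 52 mm high, with its pestle standing in it to 85 mm; loose. Origin: centre of its underside.
- reagent_bottle: Bystander: brown glass bottle with a black cap, 66 mm wide, 140 mm high, loose. Origin: centre of its underside.
Mind the look-alikes: they are no part of the job. What is meant by the cover is not yellow, and is the larger of those in its own colour.

How it is judged:
On the way, in this order (a step that is already met when the one before it is completed fails the run):
1. the cover lies flat and still on the bench beside the box, let go (height (world z) of cover below 0.008 m and angle between cover's own z axis and vertical below 0.06 rad and linear speed of cover below 0.03 m/s and contact force between cover and the fingers below 0.1 N), for 0.2 s.
2. the thumbscrew is turned in until it seats (within 0.05 rad of its stop) (value of joint thumbscrew below 0.05 rad), for 0.1 s.
At the end, for the whole second after the job is handed in: Thumbscrew a quarter turn (1.57 rad, +-0.26) open from its seat, at rest and still gripped: fingers press it with over 2 N, grasp point within 30 mm of the blade's centre. Cover flat on the bench (within 8 mm, tilt under 0.06 rad), at rest, untouched by the robot (value of joint thumbscrew between 1.31 and 1.83 rad and velocity of joint thumbscrew between -0.05 and 0.05 rad/s and contact force between the fingers and thumbscrew above 2 N and distance between the grasp point and thumbscrew_grip below 0.03 m and height (world z) of cover below 0.008 m and angle between cover's own z axis and vertical below 0.06 rad and linear speed of cover below 0.03 m/s and contact force between cover and the arm below 0.1 N); the arm keeps its last pose, push and grip.
It fails at once if the cover is dropped or thrown (in the air, carried by nothing) (distance of cover from where it was at the start of the episode above 0.02 m and height (world z) of cover above 0.015 m and contact force between cover and anything else below 0.01 N).
It fails at once if the mortar, beaker or bottle is shifted by more than 30 mm (distance of any of mortar, beaker, reagent_bottle from where it was at the start of the episode above 0.03 m).
It also fails if it takes over 70 s, if anything falls off the work surface, if the arm or the gripper's body presses on something with over 40 N, if the wrist force passes 120 N, or if a joint passes its speed limit or range.

ROBOT

A 6-joint arm with a two-finger parallel gripper is mounted at the origin on the work surface. World frame = base frame: x ahead of the robot, y to its left, z up, the work surface at z = 0. Lengths are in m, angles in rad, forces in N, time in s.
With the tool pointing down it reaches from about 0.375 to 0.975 m from the base axis. Payload 3.8 kg.
Tool frame: the origin (TCP) lies on the centre line of the jaws, within the pads' length; the fingertips stand 14 mm ahead of it and the grasp point (between the pads) lies 5 mm behind it; z points along the fingers, x is the direction in which the jaws open and shut, and the axes are right-handed (so a half turn about z gives the same grasp; the last joint's range is limited). The gripper opens to 85 mm and grips with 20 to 120 N. Pads are 22 mm wide; open, the fingers measure 114 mm over their backs; the gripper's body (76 mm by 85 mm) begins 54 mm behind the grasp point. The pads swing forward as they close: fully open they stand 13 mm farther back than shut.
Start: joints at [-1.312, 0.264, 1.604, -0, 1.274, -0.037], TCP at [0.197, -0.646, 0.245] pointing down, gripper open.
Joint ranges: [-2.63, 2.63], [-0.94, 2.18], [0.31, 2.57], [-1.31, 4.45], [0, 2.66], [-2.55, 2.55]. Speed limits (rad/s): [2.57, 2.57, 3.14, 3.14, 3.14, 3.14].

INTERFACE

Orientations are given as a rotation vector (axis times angle).
In Python, from workcell import bot gives the robot as it stands. The module is installed in compiled form; this text tells all that it offers.
- The arm moves only by the tool arm_command, never from a script. Its argument "steps" is one flat list of numbers, 7 for each row, row after row: the shift along the tool's x, y, z in units of 30 mm (1.0 is 30 mm), then the turn, a rotation vector about the tool's x, y, z in units of 6 degrees (1.0 is 6 degrees), then the opening, from 0 (shut) to 1 (fully open). In form: [tx, ty, tz, ax, ay, az, fingers, tx, ty, tz, ax, ay, az, fingers, ...]. A call has 1 to 10 rows; each row shifts and turns the commanded pose from where the row before left it, along the tool's axes as they then stand; what a row does not reach is not made up. A row lasts 1/8 s, in which the tool goes at most 62.5 mm and 10.7 degrees, less where a joint would pass 70% of its speed; a pose out of reach is approached as far as the arm can. A call is refused whole if a number of a shift passes 1 or a number of a turn 1, either way. A call with a gripper value outside its range is refused whole. The fingers move at their own pace and stop on an object; "squeeze" is the grip in N (left out, the last holds). Time passes only in rows, so rows that do not move let the fingers close. It gives the time, the measured TCP pose, the force and the opening at its end, in the units of the state.
- bot.read_state(): the state, without advancing time (a new reading comes with each control period).
- bot.read_camera(name): name is "side" or "top"; returns a dict with "img" (400x640x3 uint8, red, green, blue), "camera_matrix" (3x3 intrinsics, pixels), "pose" (4x4, takes a point from camera to world coordinates). Camera axes: x right, y down, z forward; pixel columns grow to the right and rows downward; lengths in m; the calibration is good to about 2 mm. A picture is of the moment at which its call begins. There is no depth.
- bot.finish_job(): hands the job in, once; it reports no verdict.
The state is a dict: "time": time; "q": joint angles; "joint_vel": joint speeds; "joint_torque": joint torques, N m; "tool_pos": TCP position; "tcp_rot": TCP orientation; "wrist_force": force on the tool from outside, world axes, zero at the start; "torque": the same for the moment, N m; "width": opening from 0.0 (shut) to 1.0 (fully open).
Only numpy, scipy, OpenCV 4.12 (cv2) and the standard library are available. Lean on these libraries where they do the work, as an engineer would, in place of code of your own. Each camera call takes 0.05 s, during which the arm holds its last target.

## Working session

There is one attempt and no reset: what is moved stays moved. The work goes in short steps, Python scripts to look and compute and a tool call to move; the robot and the scene stay as the last step left them, time stands still between calls to the robot, and variables do not carry over. Pictures are saved under pics/ and viewed, and the job is handed in when it is done.

Besides the shell and the picture viewer there is one more tool, called in YAML: its name, and indented under it one key for each argument. arm_command: Moves the arm, as the interface text tells. Its arguments: {"type":"object","properties":{"steps":{"type":"array","items":{"type":"number"}},"squeeze":{"type":"number"}},"required":["steps"]}

```bash
mkdir -p pics
python3 - <<'E'
from workcell import bot
import cv2
print(bot.read_state())
for n in("side","top"):
    c=bot.read_camera(n); cv2.imwrite(f"pics/{n}0.png",c["img"][:,:,::-1]); print(n,c["camera_matrix"].tolist(),c["pose"].round(4).tolist())
E
```

```text
{'time': 0.0, 'q': array([-1.31191788e+00,  2.64760656e-01,  1.60537713e+00,  1.41433269e-06,
        1.27368923e+00, -3.69183504e-02]), 'joint_vel': array([ 9.58248917e-04, -5.47381477e-05,  1.78759931e-03,  1.82591657e-03,
       -1.24929224e-03, -1.19424588e-03]), 'joint_torque': array([ 7.65437799e-04, -5.15109622e+01, -3.67317867e+01,  5.42962795e-06,
        1.29758994e-02, -3.00544230e-06]), 'tool_pos': array([ 0.19657204, -0.64501401,  0.24395524]), 'tcp_rot': array([-2.52341768,  1.86900747,  0.0027388 ]), 'wrist_force': array([-0.64543047,  0.13567169,  0.52096539]), 'torque': array([ 0.01566272, -0.02826487, -0.00291032]), 'width': 0.9980151961653642}
side [[442.41370687101306, 0.0, 326.83134649531956], [0.0, 442.41370687101306, 196.33300459389068], [0.0, 0.0, 1.0]] [[-0.9854, -0.1182, 0.1225, 0.4181], [-0.1694, 0.7534, -0.6354, 0.5055], [-0.0172, -0.6469, -0.7624, 0.9152], [0.0, 0.0, 0.0, 1.0]]
top [[363.86150357437697, 0.0, 319.055267447212], [0.0, 363.86150357437697, 202.90523105074658], [0.0, 0.0, 1.0]] [[0.026, -0.9987, 0.0444, 0.4895], [-0.9986, -0.028, -0.0449, -0.1496], [0.046, -0.0432, -0.998, 0.8982], [0.0, 0.0, 0.0, 1.0]]
```

View pics/side0.png

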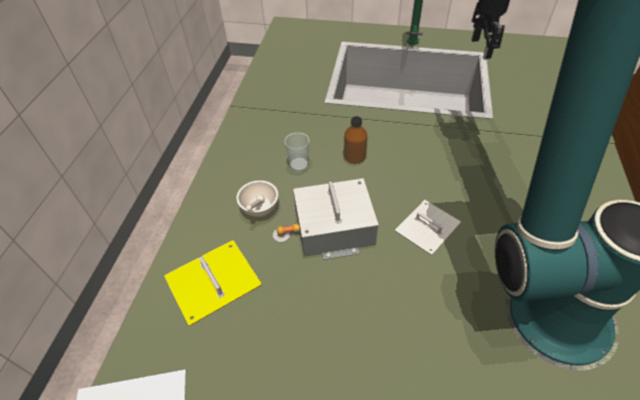

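View pics/top0.png

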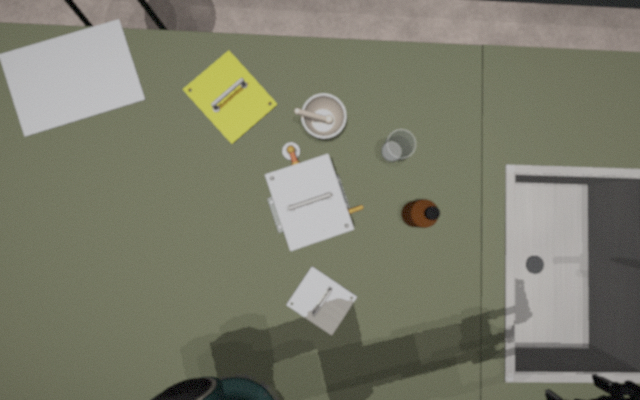

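Candidates for the cover, with top-view pixels:
- Yellow plate (229,96): excluded by colour.
- Small grey plate with handle (322,300): the smaller of the greys.
- White blank sheet (72,77): no handle.
- Large grey plate on the box (310,202), with pipe and nozzle beside it: my choice.

I'll measure it and check it in a close crop.

```bash
cat > h.py <<'E'
import numpy as np, cv2
from workcell import bot
from scipy.spatial.transform import Rotation as R
def ray(c,uv,z):
    K,P=c["camera_matrix"],c["pose"]
    d=P[:3,:3]@np.linalg.solve(K,np.array([uv[0],uv[1],1.])); o=P[:3,3]
    return o+d*(z-o[2])/d[2]
def proj(c,X):
    K,P=c["camera_matrix"],c["pose"]
    p=K@(P[:3,:3].T@(np.asarray(X)-P[:3,3])); return p[:2]/p[2]
def quad(c,seed,rng,z,thr=110,sat=60):
    hsv=cv2.cvtColor(c["img"],cv2.COLOR_RGB2HSV)
    m=((hsv[...,2]>thr)&(hsv[...,1]<sat)).astype(np.uint8)
    w=np.zeros_like(m);u,v=seed;w[v-rng:v+rng,u-rng:u+rng]=1;m&=w
    m=cv2.morphologyEx(m,cv2.MORPH_CLOSE,np.ones((5,5)));m=cv2.morphologyEx(m,cv2.MORPH_OPEN,np.ones((5,5)))
    cs,_=cv2.findContours(m,cv2.RETR_EXTERNAL,cv2.CHAIN_APPROX_NONE)
    k=[q for q in cs if cv2.pointPolygonTest(q,(float(u),float(v)),False)>=0] or [max(cs,key=cv2.contourArea)]
    ct=k[0]
    w=np.array([ray(c,p[0],z)[:2] for p in ct]).astype(np.float32)
    r=cv2.minAreaRect(w*1000)
    return ct,r,cv2.boxPoints(r)
E
python3 - <<'E'
from h import *
out=[]
for n,s in(("top",(310,202)),("side",(325,210))):
    c=bot.read_camera(n)
    for thr in (150,170,190):
        ct,r,b=quad(c,s,60,.084,thr)
        print(n,thr,r,b.round(0).tolist())
    im=c["img"][:,:,::-1].copy(); cv2.drawContours(im,[ct],-1,(0,0,255),1)
    cr=im[s[1]-75:s[1]+75,s[0]-65:s[0]+65]; out.append(cv2.resize(cr,(390,450),interpolation=cv2.INTER_NEAREST))
cv2.imwrite("pics/crop.png",np.hstack(out))
E
```

```text
top 150 ((526.8743286132812, -159.74130249023438), (183.23280334472656, 162.96359252929688), 20.13559913635254) [[413.0, -115.0], [469.0, -268.0], [641.0, -205.0], [585.0, -52.0]]
top 170 ((527.798828125, -161.326416015625), (180.64732360839844, 155.5139923095703), 20.23752212524414) [[416.0, -120.0], [470.0, -266.0], [639.0, -203.0], [586.0, -57.0]]
top 190 ((529.28759765625, -162.9116668701172), (177.47955322265625, 145.35914611816406), 20.112165451049805) [[421.0, -125.0], [471.0, -262.0], [638.0, -201.0], [588.0, -64.0]]
side 150 ((529.8036499023438, -161.75660705566406), (183.55052185058594, 154.51377868652344), 20.249021530151367) [[417.0, -121.0], [470.0, -266.0], [643.0, -202.0], [589.0, -58.0]]
side 170 ((530.027587890625, -161.9262237548828), (180.84634399414062, 154.00875854492188), 20.587562561035156) [[418.0, -122.0], [472.0, -266.0], [642.0, -202.0], [588.0, -58.0]]
side 190 ((530.0917358398438, -162.2163848876953), (179.8550262451172, 152.4639892578125), 20.17076301574707) [[419.0, -122.0], [472.0, -265.0], [641.0, -203.0], [588.0, -60.0]]
```

View pics/crop.png

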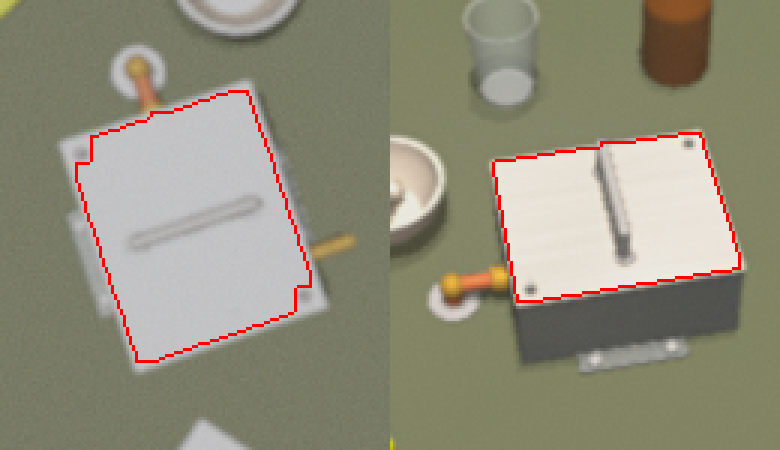

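Crop: the large grey plate sits on the dark housing, with handle, two pins, copper pipe (+x) and nozzle (-y). The size measures 180 x 154 mm in both views, as specified. Next I check the handle point and work out the first move.

```bash
cat >> h.py <<'E'
def plan(pos,yaw_deg):
    s=bot.read_state(); M=R.from_rotvec(s["tcp_rot"]).as_matrix()
    y=np.radians(yaw_deg); x=np.array([np.cos(y),np.sin(y),0]); z=np.array([0,0,-1.])
    T=np.c_[x,np.cross(z,x),z]
    d=np.asarray(pos)-s["tool_pos"]
    print("t",s["time"].__round__(2),"pos",s["tool_pos"].round(4),"yaw",np.degrees(np.arctan2(M[1,0],M[0,0])).round(2),"q",s["q"].round(2),"w",round(s["width"],3),"F",s["wrist_force"].round(1),"Tq",s["torque"].round(2))
    print("turn units",(R.from_matrix(M.T@T).as_rotvec(degrees=True)/6).round(2))
    print("shift units now-axes",(M.T@d/.03).round(2)," after-turn axes",(T.T@d/.03).round(2))
E
python3 - <<'E'
from h import *
t=bot.read_camera("top")
a=[ray(t,p,.116) for p in((291,208),(330.7,194.3))]
print(a, (a[0]+a[1])/2*1000, np.linalg.norm(a[0]-a[1]))
plan([.5295,-.162,.18],20.2)
E
```

```text
[array([ 0.51172729, -0.12479807,  0.116     ]), array([ 0.54364745, -0.20941388,  0.116     ])] [ 527.68736864 -167.10597402  116.        ] 0.09043633907377473
t 0.25 pos [ 0.1967 -0.6453  0.2446] yaw -73.05 q [-1.31  0.26  1.6   0.    1.27 -0.04] w 1.003 F [-0.  -0.4  0.6] Tq [-0.07 -0.04  0.04]
turn units [-1.000e-02  1.000e-02 -1.554e+01]
shift units now-axes [-12.18 -15.31   2.17]  after-turn axes [ 15.97 -11.29   2.15]
```

arm_command:
  steps: [0,0,0,0,0,-1,1,0,0,0,0,0,-1,1,0,0,0,0,0,-1,1,0,0,0,0,0,-1,1,0,0,0,0,0,-1,1,0,0,0,0,0,-1,1,0,0,0,0,0,-1,1,0,0,0,0,0,-1,1,0,0,0,0,0,-1,1,0,0,0,0,0,-1,1]

```text
time: 1.5
tool_pos: [0.1967, -0.6456, 0.2451]
tcp_rot: [-3.121, 0.352, 0.0]
wrist_force: [0.6, 0.4, 0.3]
width: 1.003
```

arm_command:
  steps: [0,0,0,0,0,-1,1,0,0,0,0,0,-1,1,0,0,0,0,0,-1,1,0,0,0,0,0,-1,1,0,0,0,0,0,-1,1,0,0,0,0,0,-0.54,1,0.5,-0.3,0,0,0,0,1,1,-0.7,0,0,0,0,1,1,-0.7,0,0,0,0,1,1,-0.7,0,0,0,0,1]

```text
time: 2.75
tool_pos: [0.2715, -0.5398, 0.2451]
tcp_rot: [-3.093, -0.549, -0.001]
wrist_force: [0.1, -0.7, 0.3]
width: 1.003
```

arm_command:
  steps: [1,-0.7,0,0,0,0,1,1,-0.7,0,0,0,0,1,1,-0.7,0,0,0,0,1,1,-0.7,0,0,0,0,1,1,-0.7,0,0,0,0,1,1,-0.7,0,0,0,0,1,1,-0.7,0,0,0,0,1,1,-0.7,0,0,0,0,1,1,-0.7,0,0,0,0,1,0.5,-0.35,0,0,0,0,1]

```text
time: 4.0
tool_pos: [0.4697, -0.254, 0.2453]
tcp_rot: [-3.092, -0.553, -0.0]
wrist_force: [-0.5, -0.0, 0.4]
width: 0.996
```

Run:
```python
from h import *
plan([.5295,-.162,.18],20.2)
```

```text
t 4.0 pos [ 0.4697 -0.254   0.2453] yaw 20.27 q [-0.54 -0.    1.9   0.    1.24 -0.9 ] w 0.996 F [-0.5 -0.   0.4] Tq [ 0.03  0.06 -0.02]
turn units [-0.   -0.    0.01]
shift units now-axes [ 2.93 -2.19  2.18]  after-turn axes [ 2.93 -2.19  2.18]
```

arm_command:
  steps: [1,-0.75,0,0,0,0,1,1,-0.75,0,0,0,0,1,0.93,-0.69,0.6,0,0,0,1,0,0,0.8,0,0,0,1,0,0,0.78,0,0,0,1,0,0,0,0,0,0,1]

```text
time: 4.75
tool_pos: [0.527, -0.1635, 0.1776]
tcp_rot: [-3.091, -0.55, 0.007]
wrist_force: [0.0, -0.6, 0.8]
width: 1.003
```

Run:
```python
from h import *
plan([.5295,-.162,.111],20.2)
o=[]
for n,s in(("top",(310,202)),("side",(325,200))):
    c=bot.read_camera(n); im=c["img"][:,:,::-1]
    o.append(cv2.resize(im[s[1]-70:s[1]+70,s[0]-65:s[0]+65],(390,420)))
cv2.imwrite("pics/pre.png",np.hstack(o))
```

```text
t 4.75 pos [ 0.527  -0.1635  0.1776] yaw 20.17 q [-0.35  0.09  1.94 -0.    1.12 -0.7 ] w 1.003 F [ 0.  -0.6  0.8] Tq [-0.    0.01 -0.02]
turn units [-0.03  0.04 -0.01]
shift units now-axes [ 0.11 -0.01  2.22]  after-turn axes [ 0.1  -0.02  2.22]
```

View pics/pre.png

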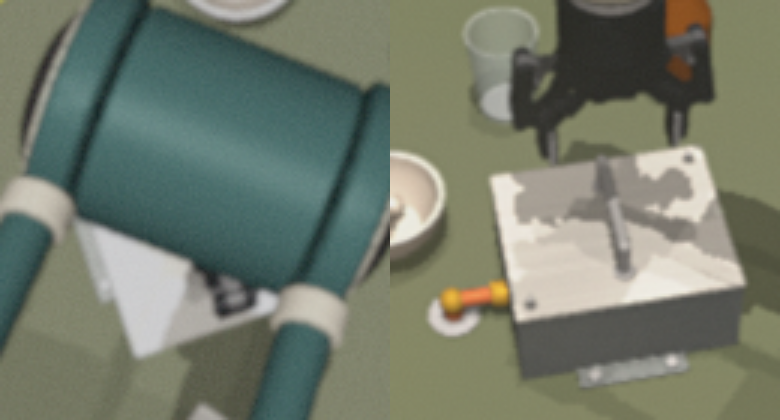

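The side view shows the gripper centred above the handle, with one finger on either side of the bar. I'll descend and close.

arm_command:
  steps: [0.1,0,0.5,0,0,0,1,0,0,0.6,0,0,0,1,0,0,0.6,0,0,0,1,0,0,0.5,0,0,0,1,0,0,0,0,0,0,1,0,0,0,0,0,0,0,0,0,0,0,0,0,0,0,0,0,0,0,0,0,0,0,0,0,0,0,0,0,0,0,0,0,0,0]
  squeeze: 70

```text
time: 6.1
tool_pos: [0.5302, -0.164, 0.1145]
tcp_rot: [3.092, 0.552, -0.006]
wrist_force: [-6.1, -3.2, 6.6]
width: 0.086
```

Run:
```python
from h import *
plan([.5295,-.162,.111],20.2)
```

```text
t 6.1 pos [ 0.5302 -0.164   0.1145] yaw 20.23 q [-0.34  0.16  1.99 -0.    1.   -0.69] w 0.086 F [-6.1 -3.2  6.6] Tq [-0.45  1.17  0.01]
turn units [-0.    0.04  0.01]
shift units now-axes [ 0.   -0.07  0.12]  after-turn axes [ 0.   -0.07  0.12]
```

Run:
```python
from h import *
c=bot.read_camera("side"); im=c["img"][:,:,::-1]
cv2.imwrite("pics/grip.png",cv2.resize(im[130:270,255:395],(700,600),interpolation=cv2.INTER_CUBIC))
print(proj(c,[.5302,-.164,.116]))
plan([.5295,-.162,.111],20.2)
```

```text
[333.89310228 196.06198134]
t 6.15 pos [ 0.5302 -0.164   0.1145] yaw 20.23 q [-0.34  0.16  1.99 -0.    1.   -0.7 ] w 0.092 F [-6.5 -2.3  6.8] Tq [-0.4   1.11 -0.  ]
turn units [-0.    0.04  0.  ]
shift units now-axes [ 0.   -0.07  0.12]  after-turn axes [ 0.   -0.07  0.12]
```

View pics/grip.png

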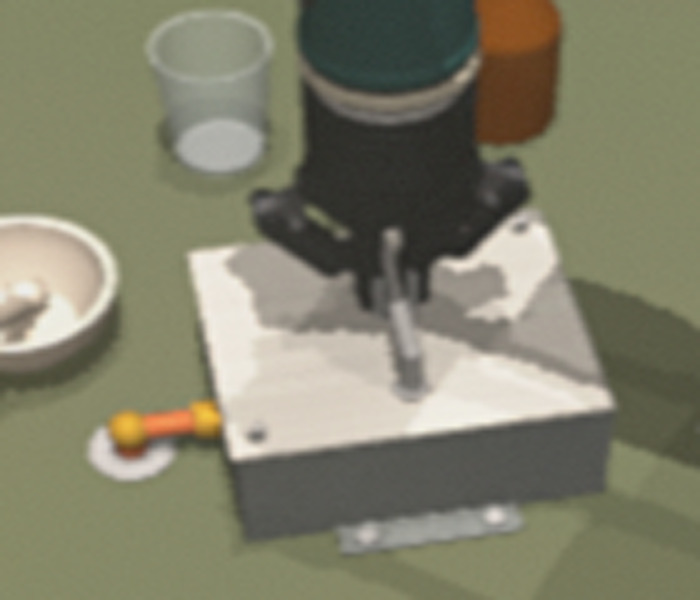

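The side view shows a finger on each side of the bar at crop (395,290), tips below its axis. A slow lift will test the grip.

arm_command:
  steps: [0,0,-0.2,0,0,0,0,0,0,-0.3,0,0,0,0,0,0,-0.4,0,0,0,0,0,0,-0.5,0,0,0,0,0,0,0,0,0,0,0,0,0,0,0,0,0,0]
  squeeze: 90

```text
time: 6.9
tool_pos: [0.5319, -0.1631, 0.1562]
tcp_rot: [3.093, 0.551, 0.001]
wrist_force: [0.1, -0.5, -4.8]
width: 0.076
```

Run:
```python
from h import *
c=bot.read_camera("side"); im=c["img"][:,:,::-1]
cv2.imwrite("pics/lift1.png",cv2.resize(im[110:270,245:405],(600,600),interpolation=cv2.INTER_CUBIC))
plan([.5295,-.162,.111],20.2)
```

```text
t 6.95 pos [ 0.5315 -0.163   0.1557] yaw 20.2 q [-0.34  0.11  1.95  0.    1.07 -0.69] w 0.08 F [ 0.2  0.2 -4.9] Tq [0.04 0.04 0.  ]
turn units [-0.  0. -0.]
shift units now-axes [-0.05 -0.06  1.49]  after-turn axes [-0.05 -0.06  1.49]
```

View pics/lift1.png

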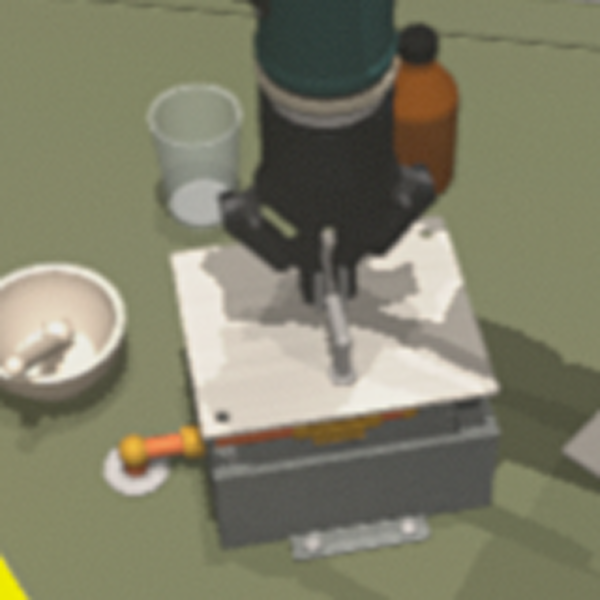

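The plate hangs level above the pins; the wrist reads 4.9 N, about 0.5 kg, within the given range. Now I carry it 205 mm along the box's +y (tool -y).

arm_command:
  steps: [0,-0.4,0,0,0,0,0,0,-0.7,0,0,0,0,0,0,-0.9,0,0,0,0,0,0,-1,0,0,0,0,0,0,-1,0,0,0,0,0,0,-1,0,0,0,0,0,0,-0.8,0,0,0,0,0,0,-0.6,0,0,0,0,0,0,-0.4,0,0,0,0,0,0,0,0,0,0,0,0]

```text
time: 8.2
tool_pos: [0.461, 0.0289, 0.1558]
tcp_rot: [3.092, 0.553, -0.0]
wrist_force: [-0.0, -0.1, -5.5]
width: 0.078
```

Run:
```python
from h import *
plan([.459,.030,.0345],20.2)
c=bot.read_camera("side"); cv2.imwrite("pics/carry.png",c["img"][:,:,::-1])
```

```text
t 8.2 pos [0.461  0.0289 0.1558] yaw 20.27 q [ 0.01 -0.07  2.14 -0.    1.07 -0.34] w 0.078 F [-0.  -0.1 -5.5] Tq [-0.06  0.01  0.01]
turn units [0.   0.   0.01]
shift units now-axes [-0.05 -0.06  4.04]  after-turn axes [-0.05 -0.06  4.04]
```

View pics/carry.png

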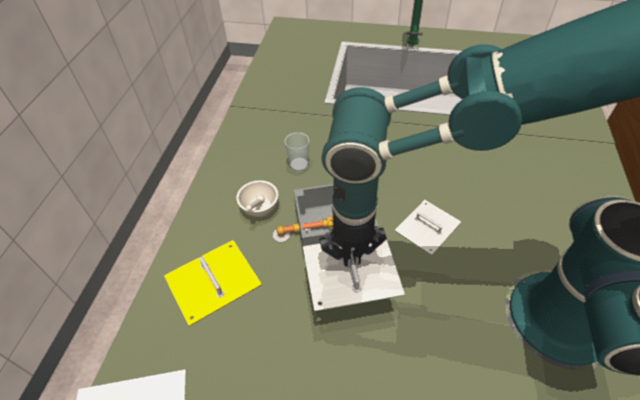

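The side view shows the plate level and clear of box and yellow plate, at about (352,275). I'll lower it.

arm_command:
  steps: [0,0,0.5,0,0,0,0,0,0,0.8,0,0,0,0,0,0,0.8,0,0,0,0,0,0,0.7,0,0,0,0,0,0,0.5,0,0,0,0,0,0,0.3,0,0,0,0,0,0,0.15,0,0,0,0,0,0,0.1,0,0,0,0,0,0,0,0,0,0,0]

```text
time: 9.38
tool_pos: [0.4617, 0.0283, 0.0407]
tcp_rot: [3.093, 0.551, 0.001]
wrist_force: [0.1, 0.5, -4.8]
width: 0.081
```

arm_command:
  steps: [0,0,0.08,0,0,0,0,0,0,0.08,0,0,0,0,0,0,0.06,0,0,0,0,0,0,0,0,0,0,0]

```text
time: 9.88
tool_pos: [0.462, 0.0283, 0.035]
tcp_rot: [3.093, 0.551, 0.001]
wrist_force: [-3.0, 0.7, 5.6]
width: 0.083
```

The force swung from -4.8 to +5.6 N, so the plate is on the bench. Releasing.

arm_command:
  steps: [0,0,-0.05,0,0,0,0,0,0,0,0,0,0,0.3,0,0,0,0,0,0,0.6,0,0,0,0,0,0,1,0,0,0,0,0,0,1,0,0,0,0,0,0,1,0,0,0,0,0,0,1,0,0,-0.6,0,0,0,1,0,0,-1,0,0,0,1,0,0,-1,0,0,0,1]

```text
time: 11.12
tool_pos: [0.461, 0.0282, 0.1138]
tcp_rot: [-3.093, -0.551, 0.001]
wrist_force: [0.6, -0.1, -0.4]
width: 1.001
```

arm_command:
  steps: [0,0,-1,0,0,0,1,0,0,-1,0,0,0,1,0,0,-1,0,0,0,1,-1,0,-1,0,0,0,1,-1,0,-1,0,0,0,1,-1,0,0,0,0,0,1,-1,0,0,0,0,0,1,0,0,0,0,0,0,1]

```text
time: 12.12
tool_pos: [0.3475, -0.0135, 0.2632]
tcp_rot: [3.093, 0.549, 0.001]
wrist_force: [0.1, -0.7, 0.5]
width: 1.0
```

Run:
```python
from h import *
o=[]
for n in("top","side"):
    c=bot.read_camera(n); im=c["img"][:,:,::-1]; cv2.imwrite(f"pics/placed_{n}.png",im)
    o.append(cv2.resize(im[100:320,200:420],(400,500)))
plan([.5295,-.162,.15],20.2)
cv2.imwrite("pics/placed.png",np.hstack(o))
```

```text
t 12.22 pos [ 0.349  -0.0132  0.2634] yaw 20.16 q [-0.11 -0.41  2.2   0.    1.35 -0.46] w 0.998 F [ 0.  -0.9  0.2] Tq [ 0.    0.06 -0.06]
turn units [ 0.   -0.01 -0.01]
shift units now-axes [3.93 6.73 3.79]  after-turn axes [3.93 6.73 3.78]
```

View pics/placed.png

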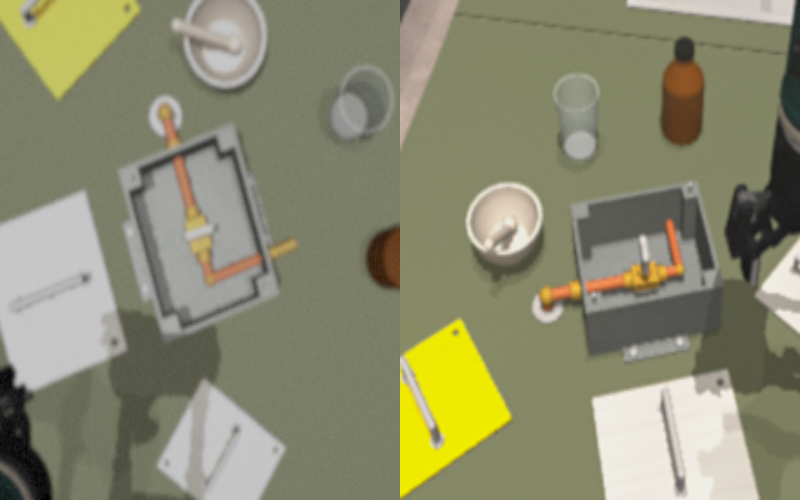

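The cover lies flat beside the box, clear of flange and small plate. The box is open and the light-grey blade shows at the centre, at top crop (203,232). Now its angle.

Run:
```python
from h import *
o=[]
for n in("top","side"):
    c=bot.read_camera(n); u,v=proj(c,[.5295,-.162,.072]).astype(int); print(n,u,v)
    hsv=cv2.cvtColor(c["img"],cv2.COLOR_RGB2HSV)
    m=((hsv[...,2]>150)&(hsv[...,1]<45)).astype(np.uint8); w=np.zeros_like(m); w[v-13:v+16,u-14:u+14]=1; m&=w
    k,l,st,ce=cv2.connectedComponentsWithStats(m)
    for i in range(1,k):
        if st[i,4]<12: continue
        p=np.argwhere(l==i)[:,::-1]; P=np.array([ray(c,q,.072 if n=="top" else .066)[:2]*1000 for q in p])
        r=cv2.minAreaRect(P.astype(np.float32)); d=P-P.mean(0); wv,V=np.linalg.eigh(d.T@d)
        print(st[i],P.mean(0).round(1),r,"axis",np.degrees(np.arctan2(V[1,1],V[0,1])).round(1))
    im=c["img"][:,:,::-1]; o.append(cv2.resize(im[v-30:v+30,u-30:u+30],(400,400),interpolation=cv2.INTER_CUBIC))
cv2.imwrite("pics/blade.png",np.hstack(o))
c=bot.read_camera("side"); print(quad(c,(345,300),60,.004,150,60)[1])
c=bot.read_camera("top"); print(quad(c,(228,230),50,.004,150,60)[1])
```

```text
top 308 201
[294 188  28  29 516] [ 528.1 -157.9] ((527.73779296875, -160.40370178222656), (63.794410705566406, 61.424171447753906), 1.5097509622573853) axis 119.8
side 334 208
[331 203  17  14 151] [ 517.2 -165.1] ((517.5250244140625, -165.5511932373047), (33.389530181884766, 45.3067512512207), 87.0493392944336) axis 150.3
[320 207  12  14 121] [ 551. -151.] ((548.6175537109375, -148.12173461914062), (26.83960723876953, 40.08226776123047), 10.324213027954102) axis 78.1
((463.7100830078125, 30.720123291015625), (184.1499481201172, 153.6874542236328), 20.357053756713867)
((461.8913879394531, 29.73169708251953), (183.5093994140625, 153.4513397216797), 19.91058921813965)
```

View pics/blade.png

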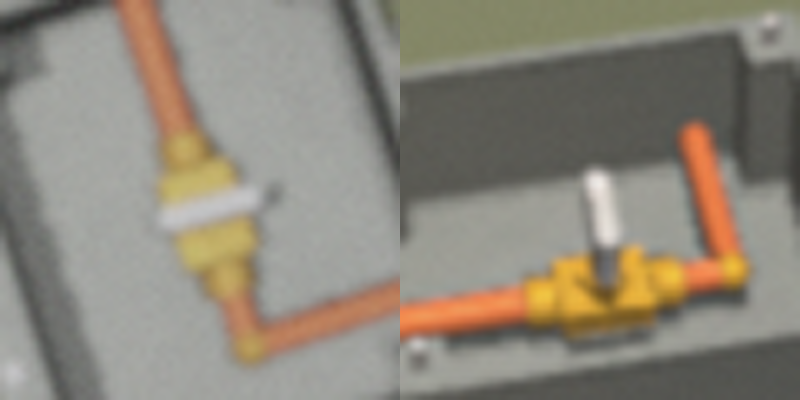

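Run:
```python
from h import *
for n in("top","side"):
    c=bot.read_camera(n); u,v=proj(c,[.5295,-.162,.072]).astype(int)
    hsv=cv2.cvtColor(c["img"],cv2.COLOR_RGB2HSV); print(hsv[v+1,u-3:u+6,1:].tolist())
    for t in(175,185,195):
        m=((hsv[...,2]>t)&(hsv[...,1]<45)).astype(np.uint8); w=np.zeros_like(m); w[v-10:v+10,u-10:u+12]=1; m&=w
        k,l,st,ce=cv2.connectedComponentsWithStats(m)
        for i in range(1,k):
            if st[i,4]<10: continue
            p=np.argwhere(l==i)[:,::-1]; P=np.array([ray(c,q,.073)[:2]*1000 for q in p])
            r=cv2.minAreaRect(P.astype(np.float32)); d=P-P.mean(0); wv,V=np.linalg.eigh(d.T@d)
            print(n,t,st[i],P.mean(0).round(1),r,"axis",np.degrees(np.arctan2(V[1,1],V[0,1])).round(1))
```

```text
[[12, 198], [4, 196], [3, 196], [3, 196], [1, 195], [0, 193], [1, 188], [3, 187], [9, 180]]
top 175 [302 199  15   7  54] [ 528.  -162.8] ((527.8348388671875, -163.74595642089844), (9.047286033630371, 33.052650451660156), 17.58957862854004) axis 108.3
top 185 [302 199  14   6  40] [ 528.7 -162.7] ((528.7866821289062, -162.62547302246094), (6.555549621582031, 30.241899490356445), 17.58957862854004) axis 106.8
[[11, 137], [14, 147], [16, 196], [16, 220], [16, 212], [13, 181], [11, 161], [11, 157], [11, 157]]
side 175 [332 204   5  11  40] [ 529.2 -160. ] ((528.8006591796875, -159.7808074951172), (9.1570463180542, 31.989158630371094), 18.155797958374023) axis 107.7
side 185 [332 204   5  11  35] [ 529.3 -160.6] ((529.0535278320312, -159.68927001953125), (7.74651575088501, 31.977294921875), 17.87644386291504) axis 108.9
side 195 [332 204   5  10  30] [ 529.6 -161.3] ((529.1932373046875, -161.0794219970703), (7.167020797729492, 29.619319915771484), 21.81285285949707) axis 110.7
```

Both views agree: the blade axis lies at 108° in the world, about 88° (1.53 rad) open, and 8 x 32 mm centred at (0.529,-0.162) m. I need tool yaw 18.2°. Moving over it.

arm_command:
  steps: [0.3,0.5,0,0,0,0,1,0.6,1,0,0,0,0,1,0.6,1,0,0,0,0,1,0.6,1,0,0,0,0,1,0.6,1,0,0,0,0,1,0.6,1,0,0,0,0,1,0.43,0.83,0,0,0,0,1,0.2,0.4,0,0,0,0.33,1,0,0,0,0,0,0,1]

```text
time: 13.65
tool_pos: [0.5294, -0.1627, 0.2626]
tcp_rot: [-3.102, -0.495, 0.002]
wrist_force: [-0.4, 0.4, 0.5]
width: 0.998
```

Run:
```python
from h import *
plan([.5292,-.162,.130],18.2)
```

```text
t 13.65 pos [ 0.5294 -0.1627  0.2626] yaw 18.12 q [-0.34  0.02  1.84  0.    1.27 -0.66] w 0.998 F [-0.4  0.4  0.5] Tq [ 0.05 -0.01  0.05]
turn units [-0.01  0.01 -0.01]
shift units now-axes [ 0.   -0.02  4.42]  after-turn axes [-0.   -0.02  4.42]
```

arm_command:
  steps: [0,0,0.6,0,0,0,1,0,0,1,0,0,0,1,0,0,1,0,0,0,1,0,0,1,0,0,0,1,0,0,0.8,0,0,0,1,0,0,0.6,0,0,0,1,0,0,0.5,0,0,0,1,0,0,0,0,0,0,1]

```text
time: 14.65
tool_pos: [0.528, -0.1615, 0.097]
tcp_rot: [-3.101, -0.497, 0.003]
wrist_force: [-0.0, -0.1, 0.1]
width: 0.998
```

Run:
```python
from h import *
plan([.5292,-.162,.059],18.2)
c=bot.read_camera("side"); im=c["img"][:,:,::-1]
cv2.imwrite("pics/desc.png",cv2.resize(im[130:270,265:405],(600,600),interpolation=cv2.INTER_CUBIC))
```

```text
t 14.65 pos [ 0.528  -0.1615  0.097 ] yaw 18.22 q [-0.34  0.17  2.01  0.    0.96 -0.66] w 0.998 F [-0.  -0.1  0.1] Tq [0.05 0.01 0.03]
turn units [-0.01  0.02  0.  ]
shift units now-axes [0.04 0.03 1.27]  after-turn axes [0.03 0.03 1.27]
```

View pics/desc.png

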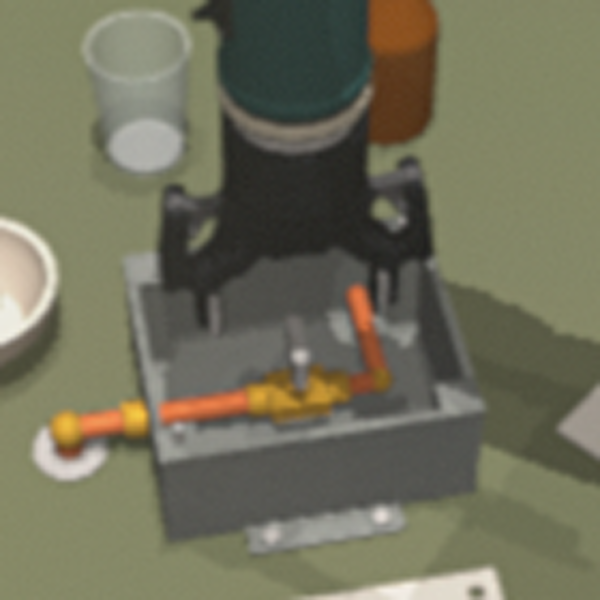

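The fingers straddle the blade (crop 298,345) and are inside the walls. I'll narrow them, go down and grip.

arm_command:
  steps: [0,0,0,0,0,0,0.6,0,0,0,0,0,0,0.6,0,0,0.4,0,0,0,0.6,0,0,0.4,0,0,0,0.6,0,0,0.3,0,0,0,0.6,0,0,0.14,0,0,0,0.6,0,0,0,0,0,0,0.6]

```text
time: 15.58
tool_pos: [0.5287, -0.1618, 0.0604]
tcp_rot: [-3.101, -0.497, 0.002]
wrist_force: [-0.7, 0.1, -0.2]
width: 0.602
```

Run:
```python
from h import *
plan([.5292,-.162,.059],18.2)
```

```text
t 15.57 pos [ 0.5287 -0.1618  0.0604] yaw 18.21 q [-0.34  0.22  2.03  0.    0.89 -0.66] w 0.602 F [-0.7  0.1 -0.2] Tq [ 0.03  0.   -0.03]
turn units [-0.01  0.01  0.  ]
shift units now-axes [0.02 0.01 0.05]  after-turn axes [0.02 0.01 0.05]
```

arm_command:
  steps: [0,0,0.05,0,0,0,0.3,0,0,0,0,0,0,0,0,0,0,0,0,0,0,0,0,0,0,0,0,0,0,0,0,0,0,0,0,0,0,0,0,0,0,0,0,0,0,0,0,0,0]
  squeeze: 40

```text
time: 16.45
tool_pos: [0.528, -0.1625, 0.0599]
tcp_rot: [3.102, 0.497, -0.003]
wrist_force: [-3.8, -2.9, 4.2]
width: 0.087
```

Run:
```python
from h import *
plan([.5292,-.162,.059],18.2)
```

```text
t 16.45 pos [ 0.528  -0.1625  0.0599] yaw 18.22 q [-0.34  0.22  2.03 -0.    0.89 -0.66] w 0.087 F [-3.8 -2.9  4.2] Tq [-0.34  0.77 -0.01]
turn units [-0.    0.02  0.  ]
shift units now-axes [ 0.04 -0.    0.03]  after-turn axes [ 0.04 -0.    0.03]
```

arm_command:
  steps: [0,0,0,0,0,0.5,0,0,0,0,0,0,1,0,0,0,0,0,0,1,0,0,0,0,0,0,1,0,0,0,0,0,0,1,0,0,0,0,0,0,1,0,0,0,0,0,0,1,0,0,0,0,0,0,1,0,0,0,0,0,0,1,0,0,0,0,0,0,1,0]

```text
time: 17.7
tool_pos: [0.5282, -0.1627, 0.0598]
tcp_rot: [2.96, -1.047, -0.002]
wrist_force: [-4.3, -2.8, 1.8]
width: 0.087
```

Run:
```python
from h import *
plan([.528,-.162,.0595],-67.8-2)
```

```text
t 17.7 pos [ 0.5282 -0.1627  0.0598] yaw -38.95 q [-0.34  0.22  2.03 -0.    0.89  0.34] w 0.087 F [-4.3 -2.8  1.8] Tq [-0.51  0.52  0.09]
turn units [ 0.02 -0.    5.14]
shift units now-axes [-0.02 -0.01  0.01]  after-turn axes [-0.02 -0.    0.01]
```

arm_command:
  steps: [0,0,0,0,0,1,0,0,0,0,0,0,1,0,0,0,0,0,0,1,0,0,0,0,0,0,1,0,0,0,0,0,0,0.5,0,0,0,0,0,0,0.3,0,0,0,0,0,0,0,0]

```text
time: 18.58
tool_pos: [0.5283, -0.1628, 0.0596]
tcp_rot: [2.61, -1.746, -0.001]
wrist_force: [-3.7, -3.8, 2.0]
width: 0.086
```

Run:
```python
from h import *
plan([.528,-.162,.0595],-69.8)
```

```text
t 18.57 pos [ 0.5283 -0.1628  0.0596] yaw -67.57 q [-0.34  0.22  2.03 -0.    0.89  0.84] w 0.086 F [-3.7 -3.8  2. ] Tq [-0.76  0.62 -0.02]
turn units [ 0.02 -0.01  0.37]
shift units now-axes [-0.03 -0.    0.  ]  after-turn axes [-0.03 -0.    0.  ]
```

arm_command:
  steps: [0,0,0,0,0,0.2,0,0,0,0,0,0,0.2,0,0,0,0,0,0,0,0]

```text
time: 18.95
tool_pos: [0.5283, -0.1628, 0.0597]
tcp_rot: [2.573, -1.8, -0.001]
wrist_force: [-3.0, -2.8, 1.6]
width: 0.088
```

Run:
```python
from h import *
plan([.528,-.162,.0595],-69.8)
```

```text
t 18.95 pos [ 0.5283 -0.1628  0.0597] yaw -69.95 q [-0.34  0.22  2.03 -0.    0.89  0.88] w 0.088 F [-3.  -2.8  1.6] Tq [-0.69  0.62 -0.  ]
turn units [ 0.02 -0.01 -0.02]
shift units now-axes [-0.03 -0.    0.01]  after-turn axes [-0.03 -0.    0.01]
```

arm_command:
  steps: [0,0,0,0,0,0.3,0,0,0,0,0,0,0.2,0,0,0,0,0,0,0,0]

```text
time: 19.32
tool_pos: [0.5282, -0.1628, 0.0597]
tcp_rot: [2.526, -1.863, -0.001]
wrist_force: [-4.0, -4.3, 1.8]
width: 0.082
```

Run:
```python
from h import *
plan([.528,-.162,.0595],-69.8)
```

```text
t 19.32 pos [ 0.5282 -0.1628  0.0597] yaw -72.82 q [-0.34  0.22  2.03 -0.    0.89  0.93] w 0.082 F [-4.  -4.3  1.8] Tq [-0.67  0.66  0.78]
turn units [ 0.02 -0.01 -0.5 ]
shift units now-axes [-0.03 -0.    0.01]  after-turn axes [-0.03 -0.    0.01]
```

The torque about z jumped from 0 to 0.78 N m past yaw -70°, which matches the predicted seat at -69.8°: it is seated. Backing off 90° from there.

arm_command:
  steps: [0,0,0,0,0,0,0,0,0,0,0,0,-0.5,0,0,0,0,0,0,-1,0,0,0,0,0,0,-1,0,0,0,0,0,0,-1,0,0,0,0,0,0,-1,0,0,0,0,0,0,-1,0,0,0,0,0,0,-1,0,0,0,0,0,0,-1,0,0,0,0,0,0,-1,0]

```text
time: 20.58
tool_pos: [0.5282, -0.1626, 0.0598]
tcp_rot: [3.084, -0.593, -0.002]
wrist_force: [-4.9, -3.4, 3.7]
width: 0.088
```

arm_command:
  steps: [0,0,0,0,0,-1,0,0,0,0,0,0,-1,0,0,0,0,0,0,-1,0,0,0,0,0,0,-1,0,0,0,0,0,0,-1,0,0,0,0,0,0,-1,0,0,0,0,0,0,-0.6,0,0,0,0,0,0,-0.3,0,0,0,0,0,0,0,0,0,0,0,0,0,0,0]

```text
time: 21.82
tool_pos: [0.528, -0.1625, 0.0599]
tcp_rot: [3.096, 0.53, -0.003]
wrist_force: [-5.2, -2.6, 4.5]
width: 0.084
```

Run:
```python
from h import *
plan([.528,-.162,.0595],20.2)
c=bot.read_camera("side"); im=c["img"][:,:,::-1]
cv2.imwrite("pics/end.png",im)
print(quad(c,(345,300),60,.004,150,60)[1])
```

```text
t 21.82 pos [ 0.528  -0.1625  0.0599] yaw 19.44 q [-0.34  0.22  2.03 -0.    0.89 -0.68] w 0.084 F [-5.2 -2.6  4.5] Tq [-0.48  0.89  0.02]
turn units [-0.    0.02 -0.13]
shift units now-axes [ 0.01 -0.02  0.01]  after-turn axes [ 0.01 -0.02  0.01]
((463.8863525390625, 30.688812255859375), (184.11251831054688, 154.27427673339844), 20.407373428344727)
```

View pics/end.png

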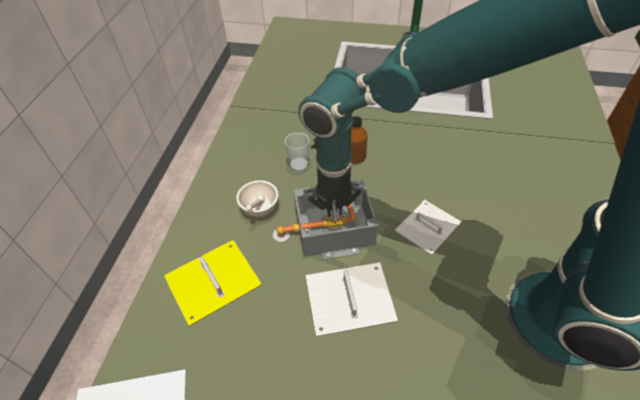

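The last picture shows the cover flat and unmoved at (351,298), the bystanders in place, and the gripper still on the blade at (335,215). Tool yaw is 19.4°, so the valve is about 1.56 rad open. Handing in.

Run:
```python
from workcell import bot
print(bot.finish_job())
```

```text
the job is handed in; nothing more can be done
None
```

The job is done and handed in after about 22 s of robot time; no verdict was reported.

- **Cover:** I lifted it level off the pins (4.9 N, about 0.5 kg) and set it flat on the bench, about 205 mm along the box's clear +y side. After release it measured 184 x 154 mm at bench height in both views. It had not moved in the last picture.
- **Thumbscrew:** It started about 88° open. I turned it clockwise until the torque jumped to 0.78 N m, at the seat angle I had predicted. I then backed it off to about 1.56 rad, judged from the tool's angle.
- **Grip at the end:** The gripper still holds the blade at its set 40 N squeeze. The opening reads about 7 mm on the 8 mm blade, slightly under its thickness; it read about as low on the handle bar, which lifted without slipping.
- **Bystanders:** The mortar, beaker and bottle look unmoved in the last picture.

The blade's final angle was not seen directly, because the gripper hides it. The uncertainty is about 2°, from slight give against the stop, well inside the ±15° allowed.

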